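# Take the filler cap off the steam cleaner

### The job

The steam cleaner is cold and its tank is due for a refill: by feel, press its black filler cap down against the spring just far enough to come out from behind its catch (pressed too hard, the valve under it is crushed), and turn it anticlockwise without forcing it until it is free. Lift it straight out and set it down gently, upright on its plug end, inside the round steel dish. Leave the dish, the bottles and the pots where they are.

Things in the scene. Friction and masses are not known exactly. Their poses are not given: they have to be found in the camera images.
- steam_cleaner: white bench-top steam cleaner, 170 x 180 x 150 mm high, fixed; origin at the centre of its underside, z up, front panel with gauge towards -x. A round steel filler neck, 74 mm across, stands on its top, rim 32 mm above the white top, axis 22 mm in front of the centre. A sprung brass dome in the neck pushes the cap up.
- neck (a point): centre of the neck's rim; axes as the steam cleaner's. The cap is free when its x axis lies along this x axis (its white dot at the green dot on the rim), within 0.1 rad; rigid end stop about 0.14 rad beyond. Closed (red dot) its x axis is 0.80 to 1.02 rad clockwise of that, seen from above. 25 mm of lift clears the neck; let up, the freed cap rides on the spring 0 to 7 mm above where it sat.
- filler_cap: black bayonet filler cap, 52 mm high, 84 to 168 g. Origin: centre of the flat end of its plug; z up its axis. Above it: grey plug 34 mm across with three lugs (46 mm over them, at z 1 to 6 mm), disc 54 mm across (z 22 to 30 mm), grip bar 12 mm wide in y, 46 mm long in x (z 30 to 52 mm), white dot near its +x end. Fitted, the disc's top stands 9 mm above the rim.
- cap_grip (a point): on the cap's axis, in the grip bar (z 40 mm of the cap), axes as the cap's
- cap_lugs (a point): on the cap's axis, middle height of the lugs (z 3.5 mm of the cap), axes as the cap's. Fitted, the spring holds the lugs up in pockets behind steel teeth. How far they must go down to pass below the teeth differs from machine to machine, 2 to 8 mm, and is not visible: go by force (see valve_plate). Turning against the teeth or the end stop with over 40 N in all on the cap breaks it.
- valve_plate: sprung plate with a brass dome in the neck, hidden under the plug; origin at the top of the dome, which bears on the plug's end. It pushes up with 2.5 to 10.5 N when closed, 1.3 N more per mm; the lugs just pass below the teeth at 13 N in every machine; 0.8 mm farther (14 N) it stops rigidly. 14 to 16 N on it is right; over 18 N crushes it. About 1 N of that is the cap's weight.
- steel_dish: round stainless dish, 110 mm across the rim, 18 mm high, loose; origin at the centre of its underside; flat floor about 90 mm across, 3 mm above the origin
- amber_bottle: small bottle with a black cap, 33 x 64 mm high, origin at the centre of its underside; to be left alone
- stain_bottle: yellow stain bottle, 30 x 78 mm high, origin at the centre of its underside; to be left alone
- powder_jar: white lidded powder jar, 50 x 41 mm high, origin at the centre of its underside; to be left alone
- paste_pot: small pot with a dark red lid, 32 x 21 mm high, origin at the centre of its underside; to be left alone
Things that resemble listed ones, but are neither listed nor needed, are in the scene too. Leave any red look-alike of the filler_cap alone.

How it is judged:
By the outcome, as a careful person would: the job done as asked, in the order asked, and still so for the second after the job is handed in, with the robot touching nothing.
It also fails if it takes over 69 s, if anything falls off the work surface, if the arm or the gripper's body presses on something with over 40 N, if the wrist force passes 120 N, or if a joint passes its speed limit or range.

### The arm

A 7-joint arm with a two-finger parallel gripper is mounted at the origin on the work surface; the furniture and walls round the work are solid. World frame = base frame: x ahead of the robot, y to its left, z up, the work surface at z = 0. Lengths are in mm, angles in rad, forces in N, time in s.
With the tool pointing down it reaches from about 400 to 850 mm from the base axis. Payload 4.5 kg.
Tool frame: the origin (TCP) lies at the very end of the fingers, on their centre line; the grasp point (between the pads) lies 19 mm behind it (env.pinch_z is the z of the grasp point in the tool frame, in mm); z points along the fingers, y is the line along which they close (so a half turn about z gives the same grasp; the last joint's range is limited). The gripper opens to 85 mm and grips with 20 to 120 N. Pads are 22 mm wide; open, the fingers measure 114 mm over their backs; the gripper's body (76 mm by 85 mm) begins 54 mm behind the grasp point. The pads swing forward as they close: fully open they stand 13 mm farther back than shut.
Start: joints at [-1.097, 0.689, -0.195, 1.565, 0.157, 0.902, -0.215], TCP at [266.084, 565.556, 231.317] pointing down, gripper open.
Joint ranges: [-3.01, 3.01], [-0.46, 2.08], [-1.47, 1.51], [0.13, 2.56], [-1, 4.14], [0.04, 2.09], [-2.66, 2.66]. Speed limits (rad/s): [2.57, 2.57, 3.14, 3.14, 3.14, 3.14, 3.14].

### API

Orientations are given as a 3x3 rotation matrix whose columns are the frame's x, y, z axes.
In Python, from rig import read_state, viewer, env gives the robot as it stands.
- The arm moves only by the tool servo_tool, never from a script. Its argument "plan" is one flat list of numbers, 7 for each row, row after row: the turn, a rotation vector about the world's x, y, z as a fraction of full scale, then the shift along the world's x, y, z as a fraction of full scale, then the closure, from -1 (fully open) to 1 (shut), so that 0 is half open. A call has 1 to 10 rows; each row is the pose to reach, as a shift and turn from the pose commanded when the call began, turning the shorter way round; what a row does not reach only later rows make up. Full scale, the value 1, is 12 cm for a shift and pi rad for a turn. A row lasts 1/12 s, in which the tool goes at most 41.7 mm and 7.16 degrees, less where a joint would pass 70% of its speed; a pose out of reach is approached as far as the arm can. A call with a number of a shift or a turn outside -1 to 1 is refused whole. A call with a gripper value outside its range is refused whole. The fingers move at their own pace and stop on an object; the grip force is fixed at half the most. Time passes only in rows, so rows that repeat a pose let the fingers close. It gives the time, the measured TCP pose, the force, the opening and the grip force at its end, in the units of the state.
- read_state(): the state, without advancing time (a new reading comes with each control period).
- viewer.snapshot(name): name is "scene" or "top"; returns a dict with "img" (400x640x3 uint8, blue, green, red), "mtx" (3x3 intrinsics, pixels), "dist_coeffs" ([k1, k2, p1, p2, k3] as OpenCV has them; the pictures are not rectified), "position" and "attitude" of the camera in the world. Camera axes: x right, y up, looking along -z (the intrinsics and any distortion apply to the point x, -y, -z); pixel columns grow to the right and rows downward; lengths in mm; the calibration is good to about 2 mm. A picture is of the moment at which its call begins. There is no depth.
- env.job_done(): hands the job in; it is judged then, once.
The state is a dict: "clock": time; "q": joint angles; "joint_velocities": joint speeds; "joint_efforts": joint torques, N m; "tcp_pos": TCP position; "orientation": TCP orientation; "ft_force": force on the tool from outside, world axes, zero at the start; "moment": the same for the moment, N m; "width": finger opening in mm; "grasp_force": force on a finger pad.
Only numpy, scipy, OpenCV 4.12 (cv2) and the standard library are available. Lean on these libraries where they do the work, as an engineer would, in place of code of your own. Each camera call takes 0.05 s, during which the arm holds its last target. There are 200 camera calls.

## Working session

There is one attempt and no reset: what is moved stays moved. The work goes in short steps, Python scripts to look and compute and a tool call to move; the robot and the scene stay as the last step left them, time stands still between calls to the robot, and variables do not carry over. Pictures are saved under pics/ and viewed, at most 10 in all, crops included, and the job is handed in when it is done.

Besides the shell and the picture viewer there is one more tool, called after "Emit:" by a JSON object that holds its "op" and its "data". servo_tool: Moves the arm, as the interface text tells. Its arguments: {"type":"object","properties":{"plan":{"type":"array"}},"required":["plan"]}

```bash
mkdir -p pics; ls; python3 - <<'E'
from rig import read_state, viewer, env
import cv2,json
s=read_state(); print({k:s[k] for k in('clock','tcp_pos','orientation','ft_force','width')},env.pinch_z)
import pickle
for n in("scene","top"):
    r=viewer.snapshot(n); cv2.imwrite(f"pics/{n}0.png",r["img"]); pickle.dump(r,open(f"{n}0.pkl","wb"))
    print(n,r["mtx"],r["dist_coeffs"],r["position"],r["attitude"])
E
```

```text
pics
{'clock': 0.0, 'tcp_pos': array([265.86513004, 564.8981977 , 230.46248025]), 'orientation': array([[-9.04858366e-01,  4.25712182e-01, -6.89637473e-04],
       [ 4.25712723e-01,  9.04856674e-01, -1.75431680e-03],
       [-1.22810961e-04, -1.88099568e-03, -9.99998223e-01]]), 'ft_force': array([-0.13877534,  0.51830724,  0.12626543]), 'width': 85.50419381231782} -18.700000000000003
scene [[371.6742274    0.         317.96621149]
 [  0.         371.6742274  194.29253969]
 [  0.           0.           1.        ]] [-0.00023352  0.          0.          0.          0.        ] [ -35.19628468 -303.2935242   744.18690396] [[ 0.5168871   0.53620548 -0.66731657]
 [-0.85594162  0.33632665 -0.39274462]
 [ 0.01384453  0.77418865  0.63280349]]
top [[412.40828529   0.         320.30625369]
 [  0.         412.40828529 196.68743395]
 [  0.           0.           1.        ]] [0.01199965 0.         0.         0.         0.        ] [ 504.11204933   66.86114308 1139.11899901] [[-0.007525    0.99797941 -0.06309095]
 [-0.999733   -0.00612976  0.02227917]
 [ 0.02184742  0.06324176  0.99775907]]
```

View pics/scene0.png

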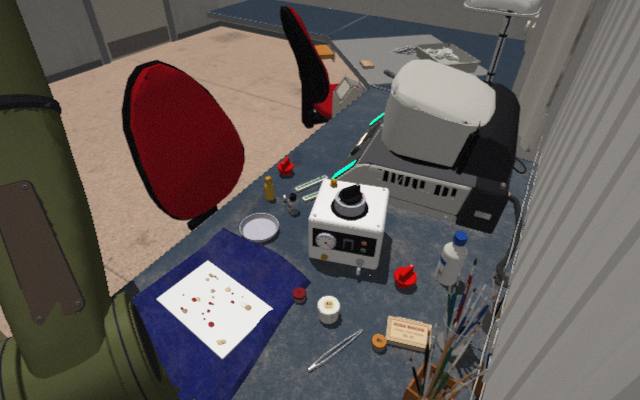

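View pics/top0.png

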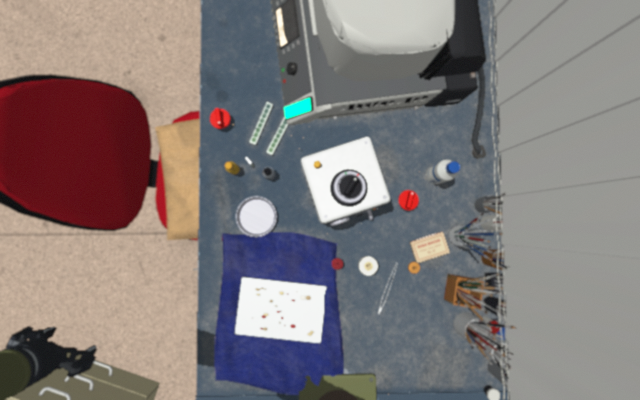

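The steam cleaner is at top (347,183), with the neck and black cap at (350,186). The dish is at (256,216). In the scene view the cap is at (350,197) and the dish at (259,228). I'll zoom in on the cap.

```bash
cat > h.py <<'E'
import numpy as np,cv2,pickle
def ray(r,u,v):
    p=cv2.undistortPoints(np.array([[[u,v]]],float),np.array(r["mtx"]),np.array(r["dist_coeffs"]))[0,0]
    return np.array(r["position"]),np.array(r["attitude"])@np.array([p[0],-p[1],-1])
def atz(r,u,v,z):
    o,d=ray(r,u,v); return o+d*(z-o[2])/d[2]
def proj(r,P):
    c=np.array(r["attitude"]).T@(np.array(P,float)-r["position"]); c=c*[1,-1,-1]
    return cv2.projectPoints(c.reshape(1,1,3),np.zeros(3),np.zeros(3),np.array(r["mtx"]),np.array(r["dist_coeffs"]))[0].ravel()
def tri(pairs):
    A=np.zeros((3,3));b=np.zeros(3)
    for r,u,v in pairs:
        o,d=ray(r,u,v);d=d/np.linalg.norm(d);M=np.eye(3)-np.outer(d,d);A+=M;b+=M@o
    return np.linalg.solve(A,b)
E
python3 - <<'E'
import cv2,numpy as np,pickle
a=pickle.load(open("top0.pkl","rb"))["img"][130:235,290:400]
b=pickle.load(open("scene0.pkl","rb"))["img"][170:275,295:405]
f=lambda i:cv2.resize(i,(396,378) if 0 else (396,378),interpolation=cv2.INTER_CUBIC)
cv2.imwrite("pics/z.png",np.hstack([f(a),f(b)]))
E
```

```text
(no output)
```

View pics/z.png

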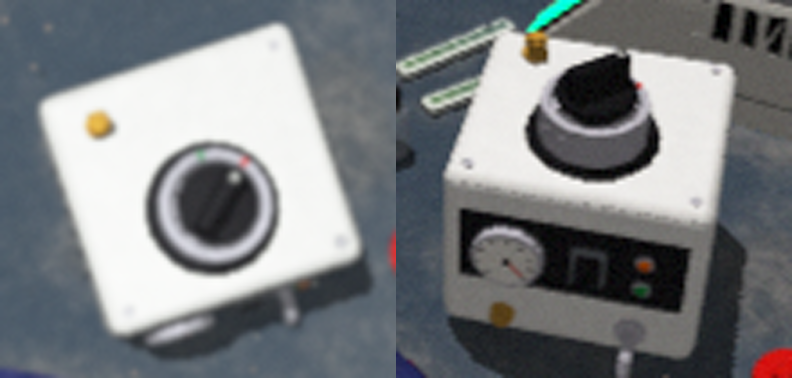

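```bash
python3 - <<'E'
from h import *
t=pickle.load(open("top0.pkl","rb"));s=pickle.load(open("scene0.pkl","rb"))
np.set_printoptions(precision=1,suppress=True)
Z=lambda x,y:(290+x/3.6-.36,130+y/3.6-.36)
c=[atz(t,*Z(*p),150) for p in((40,103),(285,25),(360,255),(113,335))]
for p in c: print('corner',p)
m=np.mean(c,0);print('centre',m)
for e in ((c[1]-c[0]),(c[2]-c[3]),(c[0]-c[3]),(c[1]-c[2])): print(np.linalg.norm(e),np.degrees(np.arctan2(e[1],e[0])))
nk=atz(t,*Z(216,205),182);g=atz(t,*Z(201,155),182);r=atz(t,*Z(246,160),182);w=atz(t,*Z(235,177),213)
print('neck',nk,'green',g,'red',r,'white',w)
for q in(g,r,w): print(np.degrees(np.arctan2(*(q-nk)[[1,0]])),np.linalg.norm((q-nk)[:2]))
# bar far end
b=atz(t,*Z(199,231),213);print('bar',b,np.degrees(np.arctan2(*(w-b)[[1,0]])))
print('dish',atz(t,256,216,18),atz(s,259,228,18))
print('neck tri',tri([(t,*Z(216,205)),(s,295+(594)/3.6-110-.36,170+102/3.6-.36)]))
for n,i in(('t',t),('s',s)):
  h=cv2.cvtColor(i['img'],cv2.COLOR_BGR2HSV)
  u,v=((256,216) if n=='t' else (259,228))
  g_=cv2.cvtColor(i['img'],cv2.COLOR_BGR2GRAY)
  m_=(g_>110).astype(np.uint8); k,L,st,ce=cv2.connectedComponentsWithStats(m_)
  l=L[v,u];print(n,l,st[l],ce[l]); print(atz(i,st[l][0]+st[l][2]/2-.5,st[l][1]+st[l][3]/2-.5,18))
E
```

```text
corner [660.   91.3 150. ]
corner [712.4 -74.3 150. ]
corner [ 556.5 -122.3  150. ]
corner [504.3  43.5 150. ]
centre [608.3 -15.4 150. ]
173.68867184025183 -72.44167786633561
173.8629370060787 -72.51720853137635
162.88064991243382 17.06607733984597
163.1084369241299 17.127928560519905
neck [587.8 -23.1 182. ] green [620.5 -13.8 182. ] red [617.1 -43.  182. ] white [602.7 -32.4 213. ]
16.01394873201122 33.95190384630888
-34.214467514170366 35.33863252207511
-31.8847092672259 17.508107855635497
bar [568.8  -9.4 213. ] -34.21621852866054
dish [523.7 216.3  18. ] [517.4 209.6  18. ]
neck tri [588.2 -23.6 179.6]
t 91 [ 235  195   42   42 1404] [255.2 216.1]
[525.1 217.7  18. ]
s 95 [239 213  40  27 756] [259.6 227.2]
[523.  215.7  18. ]
```

Neck is at about (587.5,-22.7) with machine yaw 17.3°. The cap's x axis is at about -33°, so the turn is about +50°. The dish is at (524,217). Moving over now.

Emit:
{"op": "servo_tool", "data": {"plan": [0,0,0,0.2,-0.4,0.3,-1,0,0,0,0.4,-0.7,0.5,-1,0,0,0,0.55,-1,0.6,-1,0,0,0,0.55,-1,0.6,-1,0,0,0,0.55,-1,0.6,-1]}}

```text
clock: 0.52
tcp_pos: [337.8, 439.6, 305.4]
orientation: [[-0.9, 0.435, 0.005], [0.435, 0.9, -0.002], [-0.006, 0.0, -1.0]]
ft_force: [0.4, 0.9, -0.4]
width: 85.9
grasp_force: 0.0
```

Emit:
{"op": "servo_tool", "data": {"plan": [0,0,0,0.55,-1,0,-1,0,0,0,0.55,-1,0,-1,0,0,0,0.55,-1,0,-1,0,0,0,0.55,-1,0,-1]}}

```text
clock: 0.85
tcp_pos: [401.6, 318.1, 302.7]
orientation: [[-0.901, 0.434, 0.001], [0.434, 0.901, -0.006], [-0.004, -0.005, -1.0]]
ft_force: [0.3, -0.5, 0.0]
width: 85.4
grasp_force: 0.0
```

Emit:
{"op": "servo_tool", "data": {"plan": [0,0,0,0.55,-1,0,-1,0,0,0,0.55,-1,0,-1,0,0,0,0.55,-1,0,-1,0,0,0,0.55,-1,0,-1]}}

```text
clock: 1.18
tcp_pos: [467.1, 198.0, 302.8]
orientation: [[-0.901, 0.435, 0.001], [0.435, 0.901, -0.005], [-0.003, -0.004, -1.0]]
ft_force: [-0.6, -0.3, -1.1]
width: 84.9
grasp_force: 0.0
```

Emit:
{"op": "servo_tool", "data": {"plan": [0,0,-0.043,0.55,-1,0,-1,0,0,-0.043,0.55,-1,0,-1,0,0,-0.043,0.55,-1,0,-1,0,0,-0.043,0.55,-1,0,-1,0,0,-0.043,0.55,-1,0,-1]}}

```text
clock: 1.6
tcp_pos: [531.7, 80.6, 302.7]
orientation: [[-0.835, 0.551, 0.0], [0.551, 0.835, -0.003], [-0.002, -0.002, -1.0]]
ft_force: [-0.4, 0.9, -0.2]
width: 85.4
grasp_force: 0.0
```

Emit:
{"op": "servo_tool", "data": {"plan": [0,0,0,0.478,-0.9,0,-1,0,0,0,0.478,-0.9,0,-1,0,0,0,0.478,-0.9,0,-1,0,0,0,0.478,-0.9,-0.3,-1,0,0,0,0.478,-0.9,-0.5,-1,0,0,0,0.478,-0.9,-0.5,-1,0,0,0,0.478,-0.9,-0.5,-1,0,0,0,0.478,-0.9,-0.5,-1]}}

```text
clock: 2.27
tcp_pos: [588.1, -20.6, 244.6]
orientation: [[-0.841, 0.542, 0.002], [0.542, 0.841, 0.001], [-0.001, 0.002, -1.0]]
ft_force: [-0.6, -1.0, 0.8]
width: 85.3
grasp_force: 0.0
```

```bash
python3 - <<'E'
from rig import read_state, viewer, env
import cv2,numpy as np,pickle
from h import *
r=viewer.snapshot("top");s=viewer.snapshot("scene");pickle.dump((r,s),open("p1.pkl","wb"))
f=lambda i:cv2.resize(i,(396,378),interpolation=cv2.INTER_CUBIC)
cv2.imwrite("pics/z1.png",np.hstack([f(r["img"][130:235,290:400]),f(s["img"][110:215,295:405])]))
st=read_state();print(st['tcp_pos'],st['orientation'],st['q'],st['ft_force'],st['moment'])
E
```

```text
[588.5583922  -21.19758819 245.17056906] [[-8.40100352e-01  5.42420139e-01  3.43376549e-03]
 [ 5.42424977e-01  8.40104030e-01  6.02881598e-04]
 [-2.55770510e-03  2.36904121e-03 -9.99993923e-01]] [ 0.04756632  0.62066573 -0.15293789  1.66689361  0.11678438  0.8594754
  0.8441687 ] [0.00427835 0.18078485 0.76055319] [0.02312833 0.02453937 0.02196368]
```

View pics/z1.png

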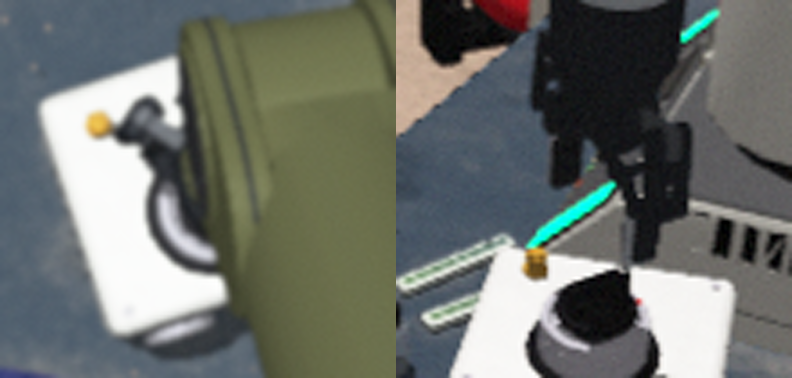

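Emit:
{"op": "servo_tool", "data": {"plan": [0,0,0,0,0,-0.15,-1,0,0,0,0,0,-0.27,-1,0,0,0,0,0,-0.35,-1,0,0,0,0,0,-0.39,-1,0,0,0,0,0,-0.4,-1,0,0,0,0,0,-0.4,-1,0,0,0,0,0,-0.4,-1,0,0,0,0,0,-0.4,-1]}}

```text
clock: 3.03
tcp_pos: [588.0, -22.4, 196.1]
orientation: [[-0.839, 0.544, 0.002], [0.544, 0.839, 0.0], [-0.001, 0.001, -1.0]]
ft_force: [-0.4, 0.1, -0.7]
width: 85.5
grasp_force: 0.0
```

Emit:
{"op": "servo_tool", "data": {"plan": [0,0,0,0,0,0,0.3,0,0,0,0,0,0,0.3,0,0,0,0,0,0,0.5,0,0,0,0,0,0,0.5,0,0,0,0,0,0,0.5,0,0,0,0,0,0,0.5]}}

```text
clock: 3.53
tcp_pos: [587.4, -22.5, 195.3]
orientation: [[-0.839, 0.544, -0.0], [0.544, 0.839, 0.0], [0.0, 0.0, -1.0]]
ft_force: [1.1, 0.7, 0.3]
width: 21.1
grasp_force: 0.0
```

```bash
python3 - <<'E'
from rig import read_state, viewer, env
import cv2,numpy as np
s=viewer.snapshot("scene")
cv2.imwrite("pics/z2.png",cv2.resize(s["img"][150:230,300:410],(660,480),interpolation=cv2.INTER_CUBIC))
st=read_state();print(st['tcp_pos'],st['ft_force'],st['moment'],st['width'])
E
```

```text
[587.45246587 -22.45521093 195.30671056] [0.40691363 0.35733051 0.06322043] [-0.05488011 -0.05342385  0.05391484] 21.03987264057362
```

View pics/z2.png

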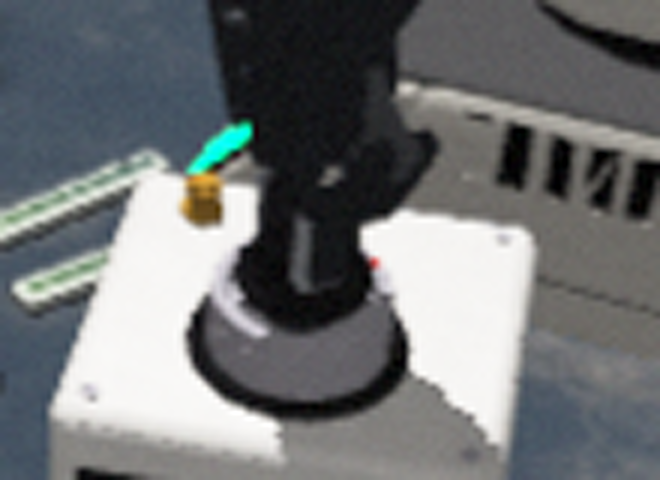

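The fingers straddle the bar, centred over the disc. I'll lower 2 mm and close.

Emit:
{"op": "servo_tool", "data": {"plan": [0,0,0,0,0,-0.017,0.5,0,0,0,0,0,-0.017,0.5,0,0,0,0,0,-0.017,0.7,0,0,0,0,0,-0.017,1,0,0,0,0,0,-0.017,1,0,0,0,0,0,-0.017,1,0,0,0,0,0,-0.017,1]}}

```text
clock: 4.17
tcp_pos: [587.6, -22.1, 193.3]
orientation: [[-0.839, 0.544, 0.0], [0.544, 0.839, 0.0], [-0.0, 0.001, -1.0]]
ft_force: [1.0, 2.0, -1.0]
width: 10.0
grasp_force: 61.6
```

Emit:
{"op": "servo_tool", "data": {"plan": [0,0,0,0,0,0,1,0,0,0,0,0,0,1]}}

```text
clock: 4.33
tcp_pos: [587.6, -22.1, 193.3]
orientation: [[-0.839, 0.544, 0.0], [0.544, 0.839, 0.001], [-0.0, 0.001, -1.0]]
ft_force: [0.1, 1.0, -0.2]
width: 10.6
grasp_force: 61.6
```

Emit:
{"op": "servo_tool", "data": {"plan": [0,0,0,0,0,-0.008,1,0,0,0,0,0,-0.008,1,0,0,0,0,0,-0.008,1]}}

```text
clock: 4.58
tcp_pos: [587.6, -22.2, 193.1]
orientation: [[-0.839, 0.544, 0.001], [0.544, 0.839, 0.0], [-0.0, 0.001, -1.0]]
ft_force: [-0.5, 1.8, 5.2]
width: 10.7
grasp_force: 62.6
```

Emit:
{"op": "servo_tool", "data": {"plan": [0,0,0,0,0,-0.008,1,0,0,0,0,0,-0.008,1,0,0,0,0,0,-0.008,1]}}

```text
clock: 4.83
tcp_pos: [587.6, -22.3, 192.3]
orientation: [[-0.839, 0.544, 0.001], [0.544, 0.839, 0.0], [-0.001, 0.001, -1.0]]
ft_force: [-1.5, 1.3, 7.1]
width: 10.4
grasp_force: 62.7
```

Emit:
{"op": "servo_tool", "data": {"plan": [0,0,0,0,0,-0.01,1,0,0,0,0,0,-0.016,1,0,0,0,0,0,-0.016,1,0,0,0,0,0,-0.016,1]}}

```text
clock: 5.17
tcp_pos: [587.6, -22.2, 190.7]
orientation: [[-0.839, 0.544, 0.001], [0.544, 0.839, 0.0], [-0.001, 0.001, -1.0]]
ft_force: [-1.6, 1.9, 9.5]
width: 10.9
grasp_force: 62.8
```

Emit:
{"op": "servo_tool", "data": {"plan": [0,0,0,0,0,-0.008,1,0,0,0,0,0,-0.008,1,0,0,0,0,0,-0.008,1]}}

```text
clock: 5.42
tcp_pos: [587.6, -22.2, 189.9]
orientation: [[-0.839, 0.544, 0.001], [0.544, 0.839, 0.0], [-0.001, 0.001, -1.0]]
ft_force: [-1.8, 1.0, 10.0]
width: 10.3
grasp_force: 63.0
```

Emit:
{"op": "servo_tool", "data": {"plan": [0,0,0,0,0,-0.009,1,0,0,0,0,0,-0.009,1,0,0,0,0,0,-0.009,1]}}

```text
clock: 5.67
tcp_pos: [587.6, -22.3, 189.0]
orientation: [[-0.839, 0.544, 0.001], [0.544, 0.839, 0.0], [-0.001, 0.001, -1.0]]
ft_force: [-2.3, 1.2, 11.2]
width: 10.9
grasp_force: 63.1
```

Emit:
{"op": "servo_tool", "data": {"plan": [0,0,0,0,0,-0.005,1,0,0,0,0,0,-0.005,1,0,0,0,0,0,-0.005,1]}}

```text
clock: 5.92
tcp_pos: [587.7, -22.3, 188.5]
orientation: [[-0.839, 0.544, 0.001], [0.544, 0.839, 0.0], [-0.001, 0.001, -1.0]]
ft_force: [-2.2, 1.1, 12.3]
width: 10.8
grasp_force: 63.2
```

```bash
python3 - <<'E'
from rig import read_state
s=read_state();print(s['tcp_pos'],s['ft_force'],s['moment'],s['q'])
E
```

```text
[587.65040499 -22.26735964 188.47807087] [-2.20712223  1.12934375 12.2541289 ] [0.37247327 0.6399002  0.01006433] [ 0.04203599  0.69153124 -0.14186223  1.72761292  0.13541465  0.73070698
  0.82733482]
```

Emit:
{"op": "servo_tool", "data": {"plan": [0,0,0,0,0,-0.004,1,0,0,0,0,0,-0.004,1,0,0,0,0,0,-0.004,1]}}

```text
clock: 6.17
tcp_pos: [587.7, -22.3, 188.1]
orientation: [[-0.839, 0.544, 0.001], [0.544, 0.839, 0.0], [-0.001, 0.001, -1.0]]
ft_force: [-3.7, 1.0, 12.6]
width: 11.0
grasp_force: 63.3
```

Emit:
{"op": "servo_tool", "data": {"plan": [0,0,0,0,0,-0.003,1,0,0,0,0,0,-0.003,1,0,0,0,0,0,-0.003,1]}}

```text
clock: 6.42
tcp_pos: [587.6, -22.3, 187.8]
orientation: [[-0.839, 0.544, 0.001], [0.544, 0.839, 0.0], [-0.001, 0.001, -1.0]]
ft_force: [-3.7, 1.3, 13.3]
width: 10.7
grasp_force: 63.4
```

Emit:
{"op": "servo_tool", "data": {"plan": [0,0,0,0,0,-0.0015,1,0,0,0,0,0,-0.0015,1]}}

```text
clock: 6.58
tcp_pos: [587.7, -22.3, 187.7]
orientation: [[-0.839, 0.544, 0.001], [0.544, 0.839, 0.0], [-0.001, 0.001, -1.0]]
ft_force: [-2.7, 1.3, 13.9]
width: 10.4
grasp_force: 63.6
```

Emit:
{"op": "servo_tool", "data": {"plan": [0,0,0.007,0,0,0,1,0,0,0.014,0,0,0,1,0,0,0.02,0,0,0,1,0,0,0.02,0,0,0,1]}}

```text
clock: 6.92
tcp_pos: [588.0, -22.6, 187.7]
orientation: [[-0.872, 0.49, 0.002], [0.49, 0.872, -0.0], [-0.002, 0.001, -1.0]]
ft_force: [-2.7, 1.2, 12.6]
width: 10.5
grasp_force: 63.5
```

```bash
python3 - <<'E'
from rig import read_state
s=read_state();print(s['tcp_pos'],s['ft_force'],s['moment'],s['q'])
E
```

```text
[587.96400476 -22.64929526 187.72750551] [-2.71703992  1.16081321 12.55061512] [ 0.2321507   0.62275471 -0.05447607] [ 0.05299288  0.6933279  -0.1600039   1.72752785  0.1536848   0.73090293
  0.87400051]
```

Emit:
{"op": "servo_tool", "data": {"plan": [0,0,0,0,0,-0.0015,1,0,0,0.01,0,0,-0.0015,1,0,0,0.02,0,0,-0.0015,1,0,0,0.03,0,0,-0.0015,1,0,0,0.03,0,0,-0.0015,1]}}

```text
clock: 7.33
tcp_pos: [588.8, -23.0, 187.8]
orientation: [[-0.914, 0.405, 0.004], [0.405, 0.914, -0.001], [-0.004, 0.001, -1.0]]
ft_force: [-1.5, -0.1, 12.7]
width: 10.5
grasp_force: 63.5
```

```bash
cat > s.py <<'E'
from rig import read_state
import numpy as np
s=read_state();o=s['orientation'];print(s['tcp_pos'],s['ft_force'],s['moment'],s['q'][6],'xaxis',np.degrees(np.arctan2(-o[0][1],o[1][1])))
E
python3 s.py
```

```text
[588.82151146 -22.98935097 187.78158347] [-1.48452381 -0.06012675 12.70139448] [ 0.04768189  0.36792957 -0.07567553] 0.9442135207558373 xaxis -23.89898473557301
```

Emit:
{"op": "servo_tool", "data": {"plan": [0,0,0.015,0,0,-0.002,1,0,0,0.03,0,0,-0.002,1,0,0,0.045,0,0,-0.002,1,0,0,0.06,0,0,-0.002,1,0,0,0.075,0,0,-0.002,1,0,0,0.075,0,0,-0.002,1]}}

```text
clock: 7.83
tcp_pos: [588.7, -23.7, 187.7]
orientation: [[-0.984, 0.18, 0.004], [0.18, 0.984, -0.001], [-0.004, -0.001, -1.0]]
ft_force: [-0.9, -0.8, 14.6]
width: 10.6
grasp_force: 63.7
```

```bash
python3 s.py
```

```text
[588.67087291 -23.67472527 187.67998734] [-0.92563274 -0.84863675 14.59771133] [-0.18257561  0.43139234  0.00090573] 1.1203912184386984 xaxis -10.395628102435522
```

Emit:
{"op": "servo_tool", "data": {"plan": [0,0,0.015,0,0,0.001,1,0,0,0.035,0,0,0.001,1,0,0,0.055,0,0,0.001,1,0,0,0.075,0,0,0.001,1,0,0,0.09,0,0,0.001,1,0,0,0.09,0,0,0.001,1]}}

```text
clock: 8.33
tcp_pos: [588.8, -23.8, 187.7]
orientation: [[-0.995, -0.101, 0.004], [-0.101, 0.995, -0.002], [-0.004, -0.002, -1.0]]
ft_force: [-0.7, -1.2, 13.1]
width: 10.3
grasp_force: 63.6
```

```bash
python3 s.py
```

```text
[588.8223186  -23.7869324  187.72571551] [-0.65409484 -1.22545673 13.13416253] [-0.26268835  0.37210334 -0.02115508] 1.3338833564704444 xaxis 5.801038249768462
```

Emit:
{"op": "servo_tool", "data": {"plan": [0,0,0.015,0,0,-0.0005,1,0,0,0.03,0,0,-0.0005,1,0,0,0.045,0,0,-0.0005,1,0,0,0.06,0,0,-0.0005,1,0,0,0.064,0,0,-0.0005,1,0,0,0.064,0,0,-0.0005,1]}}

```text
clock: 8.83
tcp_pos: [588.9, -24.1, 187.7]
orientation: [[-0.955, -0.296, 0.004], [-0.296, 0.955, -0.002], [-0.003, -0.003, -1.0]]
ft_force: [-1.2, -2.3, 14.0]
width: 10.8
grasp_force: 63.7
```

```bash
python3 s.py
```

```text
[588.87557459 -24.10394867 187.6813057 ] [-1.23437843 -2.30621981 14.01292568] [-0.36108796  0.26747756 -0.03750618] 1.486261514528876 xaxis 17.222431076264254
```

Emit:
{"op": "servo_tool", "data": {"plan": [0,0,0,0,0,0.02,1,0,0,0,0,0,0.04,1,0,0,0,0,0,0.05,1,0,0,0,0,0,0.05,1]}}

```text
clock: 9.17
tcp_pos: [588.8, -24.1, 192.9]
orientation: [[-0.955, -0.296, 0.003], [-0.296, 0.955, -0.002], [-0.003, -0.003, -1.0]]
ft_force: [-0.1, -1.1, 6.3]
width: 10.7
grasp_force: 62.6
```

Emit:
{"op": "servo_tool", "data": {"plan": [0,0,0,0,0,0.02,1,0,0,0,0,0,0.03,1,0,0,0,0,0,0.03,1,0,0,0,0,0,0.03,1]}}

```text
clock: 9.5
tcp_pos: [588.1, -23.3, 195.3]
orientation: [[-0.955, -0.296, 0.001], [-0.296, 0.955, -0.001], [-0.001, -0.001, -1.0]]
ft_force: [2.3, -2.2, 3.8]
width: 10.5
grasp_force: 62.1
```

```bash
python3 s.py
```

```text
[588.08363231 -23.33000473 195.30561639] [ 2.30555329 -2.24542052  3.77205818] [-0.52631256 -0.47863152 -0.01921235] 1.4927650112297994 xaxis 17.23967053752835
```

Emit:
{"op": "servo_tool", "data": {"plan": [0,0,0,0.004,-0.004,0.02,1,0,0,0,0.004,-0.004,0.04,1,0,0,0,0.004,-0.004,0.06,1,0,0,0,0.004,-0.004,0.06,1]}}

```text
clock: 9.83
tcp_pos: [587.1, -23.4, 201.9]
orientation: [[-0.955, -0.297, -0.002], [-0.297, 0.955, -0.001], [0.002, -0.0, -1.0]]
ft_force: [0.6, -2.8, 0.4]
width: 10.6
grasp_force: 61.5
```

```bash
python3 s.py
```

```text
[587.13792562 -23.4389771  201.91280988] [ 0.56533594 -2.75843337  0.41487613] [-0.5679008  -0.13842768 -0.01008239] 1.4991816029502134 xaxis 17.271047978061482
```

Free and clear of the spring. I'll lift the rest of the way straight up.

Emit:
{"op": "servo_tool", "data": {"plan": [0,0,0,0,-0.004,0.05,1,0,0,0,0,-0.004,0.12,1,0,0,0,0,-0.004,0.2,1,0,0,0,0,-0.004,0.3,1,0,0,0,0,-0.004,0.5,1,0,0,0,0,-0.004,0.55,1,0,0,0,0,-0.004,0.55,1]}}

```text
clock: 10.42
tcp_pos: [589.3, -22.5, 270.8]
orientation: [[-0.955, -0.298, 0.005], [-0.298, 0.955, 0.001], [-0.005, -0.001, -1.0]]
ft_force: [0.3, 0.3, -1.9]
width: 10.7
grasp_force: 61.5
```

```bash
python3 s.py; python3 - <<'E'
from rig import viewer
import cv2,pickle
r=viewer.snapshot("scene"); pickle.dump(r,open("s3.pkl","wb"))
cv2.imwrite("pics/z3.png",cv2.resize(r["img"][110:250,230:420],(760,560),interpolation=cv2.INTER_CUBIC))
E
```

```text
[589.3418467  -22.46418961 270.8379726 ] [ 0.32706539  0.33963526 -1.90311244] [ 0.00224448 -0.02295795  0.03046341] 1.5451069195818166 xaxis 17.308435122632282
```

View pics/z3.png

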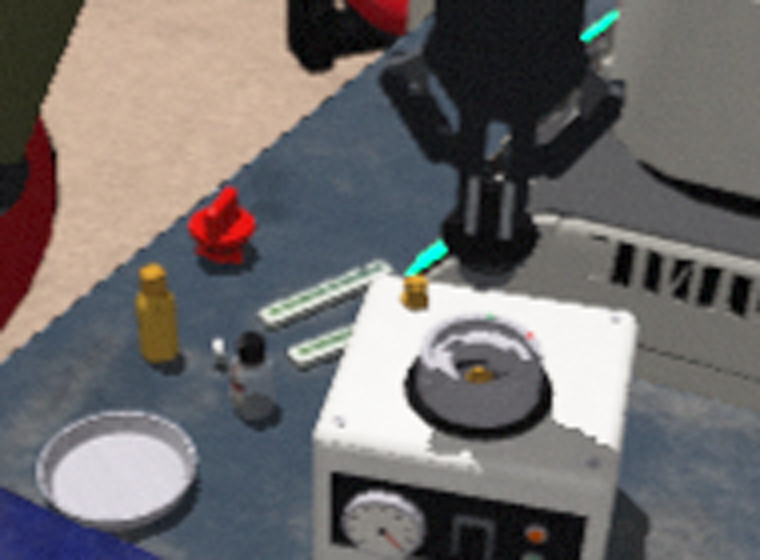

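Emit:
{"op": "servo_tool", "data": {"plan": [0,0,0,-0.07,0.25,0,1,0,0,0,-0.14,0.5,0,1,0,0,0,-0.2,0.75,0,1,0,0,0,-0.27,1,0,1]}}

```text
clock: 10.8
tcp_pos: [554.2, 97.6, 266.9]
orientation: [[-0.955, -0.297, -0.002], [-0.297, 0.955, -0.0], [0.002, 0.001, -1.0]]
ft_force: [1.1, 0.3, -1.5]
width: 11.0
grasp_force: 61.5
```

Emit:
{"op": "servo_tool", "data": {"plan": [0,0,0,-0.07,0.25,0,1,0,0,0,-0.14,0.5,-0.2,1,0,0,0,-0.2,0.75,-0.5,1,0,0,0,-0.27,1,-0.8,1,0,0,0,-0.27,1,-1,1,0,0,0,-0.27,1,-1,1]}}

```text
clock: 11.3
tcp_pos: [517.1, 218.2, 141.9]
orientation: [[-0.953, -0.303, -0.012], [-0.303, 0.953, -0.003], [0.013, 0.001, -1.0]]
ft_force: [-0.3, -0.4, -1.7]
width: 10.7
grasp_force: 61.4
```

Emit:
{"op": "servo_tool", "data": {"plan": [0,0,0,0,0,-0.2,1,0,0,0,0,0,-0.4,1,0,0,0,0,0,-0.5,1,0,0,0,0,0,-0.5,1,0,0,0,0,0,-0.5,1,0,0,0,0,0,-0.5,1]}}

```text
clock: 11.8
tcp_pos: [524.0, 216.4, 89.4]
orientation: [[-0.955, -0.296, 0.001], [-0.296, 0.955, 0.001], [-0.002, 0.0, -1.0]]
ft_force: [0.6, -0.6, -1.0]
width: 10.7
grasp_force: 61.5
```

```bash
python3 s.py; python3 - <<'E'
from rig import viewer
import cv2,pickle,numpy as np
r=viewer.snapshot("scene");t=viewer.snapshot("top")
f=lambda i:cv2.resize(i,(400,400),interpolation=cv2.INTER_CUBIC)
cv2.imwrite("pics/z4.png",np.hstack([f(r["img"][155:255,210:310]),f(t["img"][160:260,210:310])]))
E
```

```text
[523.99478997 216.37739046  89.35550356] [ 0.55638127 -0.57983953 -1.01790558] [ 0.05224396  0.03374509 -0.03599109] 0.9763534074929217 xaxis 17.226025054184188
```

View pics/z4.png

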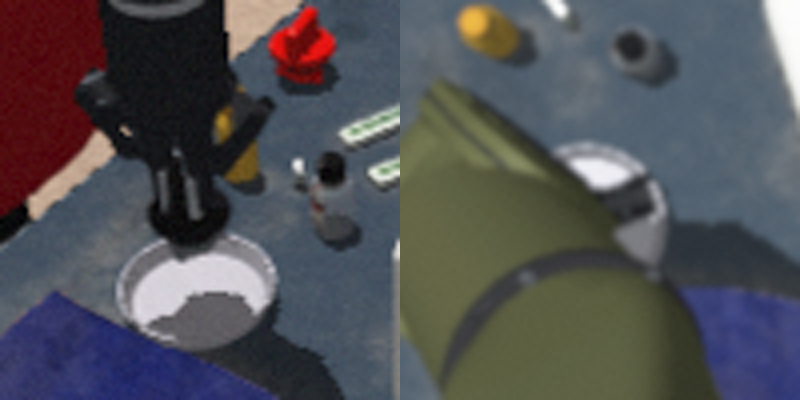

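The cap is upright above the dish, and the bottles are clear. I'll descend gently.

Emit:
{"op": "servo_tool", "data": {"plan": [0,0,0,0,0,-0.12,1,0,0,0,0,0,-0.24,1,0,0,0,0,0,-0.33,1,0,0,0,0,0,-0.38,1,0,0,0,0,0,-0.4,1,0,0,0,0,0,-0.4,1,0,0,0,0,0,-0.4,1]}}

```text
clock: 12.48
tcp_pos: [523.4, 216.8, 40.6]
orientation: [[-0.955, -0.297, 0.001], [-0.297, 0.955, 0.0], [-0.001, 0.0, -1.0]]
ft_force: [-0.5, 0.4, -0.8]
width: 10.5
grasp_force: 61.5
```

Emit:
{"op": "servo_tool", "data": {"plan": [0,0,0,0,0,-0.008,1,0,0,0,0,0,-0.016,1,0,0,0,0,0,-0.016,1,0,0,0,0,0,-0.016,1]}}

```text
clock: 12.82
tcp_pos: [523.2, 216.6, 38.5]
orientation: [[-0.955, -0.297, 0.0], [-0.297, 0.955, 0.0], [-0.0, 0.0, -1.0]]
ft_force: [-0.1, -0.3, -0.6]
width: 10.3
grasp_force: 61.5
```

Emit:
{"op": "servo_tool", "data": {"plan": [0,0,0,0,0,-0.008,1,0,0,0,0,0,-0.012,1,0,0,0,0,0,-0.012,1,0,0,0,0,0,-0.012,1]}}

```text
clock: 13.15
tcp_pos: [523.1, 216.6, 36.8]
orientation: [[-0.955, -0.297, -0.0], [-0.297, 0.955, 0.0], [0.0, 0.0, -1.0]]
ft_force: [-0.1, 0.6, -0.4]
width: 10.7
grasp_force: 61.5
```

Emit:
{"op": "servo_tool", "data": {"plan": [0,0,0,0,0,-0.004,1,0,0,0,0,0,-0.008,1,0,0,0,0,0,-0.008,1,0,0,0,0,0,-0.008,1]}}

```text
clock: 13.48
tcp_pos: [523.1, 216.6, 35.8]
orientation: [[-0.955, -0.297, -0.0], [-0.297, 0.955, 0.0], [0.0, 0.0, -1.0]]
ft_force: [-0.0, -0.1, -0.8]
width: 10.2
grasp_force: 61.5
```

Emit:
{"op": "servo_tool", "data": {"plan": [0,0,0,0,0,-0.004,1,0,0,0,0,0,-0.006,1,0,0,0,0,0,-0.006,1]}}

```text
clock: 13.73
tcp_pos: [523.2, 216.6, 35.3]
orientation: [[-0.955, -0.297, 0.0], [-0.297, 0.955, 0.0], [-0.0, 0.0, -1.0]]
ft_force: [-1.4, -0.3, 0.2]
width: 10.9
grasp_force: 61.9
```

Emit:
{"op": "servo_tool", "data": {"plan": [0,0,0,0,0,-0.003,1,0,0,0,0,0,-0.003,1,0,0,0,0,0,-0.003,1]}}

```text
clock: 13.98
tcp_pos: [523.1, 216.6, 35.3]
orientation: [[-0.955, -0.297, 0.0], [-0.297, 0.955, 0.0], [-0.0, -0.0, -1.0]]
ft_force: [-1.3, -0.3, 6.0]
width: 10.4
grasp_force: 62.4
```

Contact is confirmed: z has stopped and Fz is 6 N. I'll ease up slightly, open, and withdraw.

Emit:
{"op": "servo_tool", "data": {"plan": [0,0,0,0,0,0.003,1,0,0,0,0,0,0.003,1,0,0,0,0,0,0.003,0.6,0,0,0,0,0,0.003,0.4,0,0,0,0,0,0.003,0.3,0,0,0,0,0,0.003,0.3,0,0,0,0,0,0.003,0.3,0,0,0,0,0,0.003,0.3]}}

```text
clock: 14.65
tcp_pos: [523.1, 216.6, 35.1]
orientation: [[-0.955, -0.297, -0.0], [-0.297, 0.955, 0.0], [0.0, 0.0, -1.0]]
ft_force: [0.2, 0.3, -0.3]
width: 29.8
grasp_force: 0.0
```

Emit:
{"op": "servo_tool", "data": {"plan": [0,0,0,0,0,0.05,0.3,0,0,0,0,0,0.15,0.3,0,0,0,0,0,0.35,0.3,0,0,0,0,0,0.7,0.3,0,0,0,0,0,1,0.3,0,0,0,0,0,1,0.3]}}

```text
clock: 15.15
tcp_pos: [527.0, 219.1, 162.9]
orientation: [[-0.955, -0.297, 0.012], [-0.297, 0.955, 0.007], [-0.013, 0.003, -1.0]]
ft_force: [0.7, 0.2, -0.4]
width: 29.8
grasp_force: 0.0
```

Emit:
{"op": "servo_tool", "data": {"plan": [0,0,0,-0.3,0,0.3,0.3,0,0,0,-0.6,0,0.6,0.3,0,0,0,-0.9,0,0.8,0.3,0,0,0,-0.9,0,0.8,0.3,0,0,0,-0.9,0,0.8,0.3,0,0,0,-0.9,0,0.8,0.3]}}

```text
clock: 15.65
tcp_pos: [415.3, 216.8, 252.7]
orientation: [[-0.955, -0.298, 0.003], [-0.298, 0.955, 0.001], [-0.003, 0.0, -1.0]]
ft_force: [1.5, 1.1, 0.6]
width: 29.8
grasp_force: 0.0
```

```bash
python3 s.py; python3 - <<'E'
from rig import viewer
import cv2,pickle,numpy as np
r=viewer.snapshot("scene");t=viewer.snapshot("top")
f=lambda i:cv2.resize(i,(400,400),interpolation=cv2.INTER_CUBIC)
cv2.imwrite("pics/z5.png",np.hstack([f(r["img"][155:255,210:310]),f(t["img"][160:260,210:310])]))
E
```

```text
[415.33518407 216.83741106 252.69918061] [1.48760315 1.10369229 0.63605199] [-0.04464536 -0.0053794  -0.0044145 ] 0.9713258596675528 xaxis 17.345900716752656
```

View pics/z5.png

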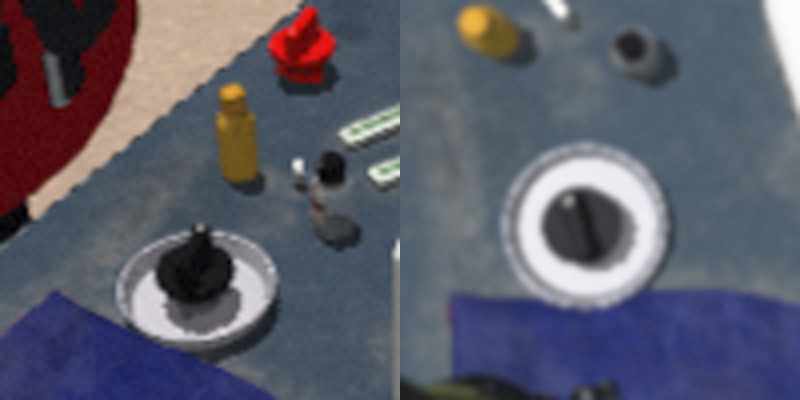

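The cap stands upright in the middle of the dish, the dish and bottles haven't moved, and the arm is clear.

```bash
python3 -c "
from rig import env
print(env.job_done())"
```

```text
the job is handed in; nothing more can be done
None
```

The filler cap was pressed to about 14–15.6 N on the valve, turned free, lifted straight out and set upright in the steel dish; the last pictures show the dish and bottles unmoved, and the job was handed in at about 16 s (no verdict came back).

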